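Press a bush into a castor wheel with the quick clamp

TASK

A brass bush has been started in the hub of the castor wheel standing in the bench clamp. Pump the clamp's trigger until the jaw has pressed the bush fully home, flange tight on the hub and the trigger gone firm, but do not squeeze on and crush the nylon hub. Then pull in the release lever and slide the clamp head right back to its stop, leaving the wheel standing in its cradle; do not push the wheel or bush by hand, and leave the other things alone.

Things in the scene. Friction and masses are not known exactly. Their poses are not given: they have to be found in the camera images.
- jig: plywood base board with a quick bar clamp screwed down on its side, bar level. Origin on the table under the bar's centre line. x: from the clamp's handle (robot side) across the bar to the jaws; y: along the bar from the sliding head to the fixed jaw ('forward'); z up. Board 12 mm thick, x -48 to 112, y -180 to 160 mm; handle and trigger overhang the bare table. Bar 20 x 12 mm, 56 mm up
- cradle (a point): the wheel's centre when it stands in the wooden V cradle with its hub against the fixed jaw: x 55, y 75 mm in the jig's frame, 56 mm above the table. The wheel's top is 96 mm above the table. The fixed jaw's rubber face is at y 92 mm; its block reaches from x -22 mm and y 98 mm onwards, 73 mm high
- carriage (a joint): travel of the sliding head on the bar, m: 0 = right back against the stop pin in the bar, grows forward; starts at 0.025 to 0.040. A ratchet (5 mm teeth) lets it go forward but not back unless the release lever is pulled in. It slides with about 5 N. The jaw meets the bush at about 0.047 to 0.057, and is at 0.059 to 0.066 with the bush home (the bar is not always screwed down in quite the same place). Its rubber face is hard
- clamp_head: the sliding head: black housing (x -24 to 30 mm, up to 76 mm above the table), moving jaw with rubber face, pistol handle, trigger, release lever. Origin on the bar's centre line, 56 mm above the table, axes as the jig's. Jaw face 30 mm forward of it at x 55 mm. The handle reaches to x -135 mm, its front 36 mm and its back 60 mm behind the origin
- trigger (a joint): angle of the trigger, rad: 0 = let go (a spring returns it), 0.33 = pulled in to its stop, towards the handle. The pivot is 11 mm to the jaw side of the bar's middle. A full pull moves mid blade 34 mm against the head; the first 0.03 to 0.15 rad may be idle, the rest feeds the head forward, about 5 mm a pull. Let it right back between pulls. At its stop the force rises too: let go and pull again
- trigger_pad (a point): middle of the front face of the grey trigger blade, pushed backwards (jig -y); at rest flat, square to the bar, 10 mm forward of the head's origin at x -93 mm. Blade 58 mm long in x, 10 mm thick, 42 to 70 mm above the table, free in front. 2 to 6 N running free, 7 to 11 N moving the bush; bush home: firm anywhere in the pull, 2 N per mm; then 15 N seats it well (12 N gives 22 N at the jaw, 16 N 33 N), 20 N crushes the hub (45 N)
- release (a joint): angle of the release lever, rad: 0 = let go (sprung), 0.30 = pulled right in, backwards (jig -y). Beyond about 0.2 it frees the ratchet, if the trigger is let go. It takes about 3 N, for a moment up to 15 N with the jaw tight. Pushed on in the same direction it takes the whole head back along the bar with about 5 N
- release_pad (a point): middle of the front face of the release lever, a grey plate between housing and trigger: 30 mm wide (x -57 to -27 mm in the head's frame), 7 mm thick, 57 to 81 mm above the table, front face 15 mm forward of the head's origin, square to the bar; pulled backwards (jig -y) about 11 mm. The trigger's neck runs under it, below 53 mm
- wheel: white nylon castor wheel with dark rubber tread, 80 mm across, hub 40 mm across and 34 mm long, standing loose in the cradle with its axle along jig y and up to 2.5 mm play to the fixed jaw; origin at its centre, y forward along the axle; it carries the bush
- bush_face (a point): centre of the outer face of the brass bush's flange (38 mm across, 4 mm thick), which the moving jaw presses. In the wheel's frame its y starts at -31 to -29 mm; -21 mm = home, flange tight on the hub. The bush takes about 16 N to move and stays where pushed
- spare_wheel: a second castor wheel like the first, without bush, lying flat on the rear right part of the base board, 80 mm across, 34 mm high; origin at the centre of its underside; leave alone
- spare_bush: a second brass bush standing flange down on the table beyond the board, 38 mm across, 30 mm high; origin at the centre of its underside; leave alone
- screwdriver: a black-handled screwdriver lying on the table, 190 mm long, 28 mm thick; origin under its middle; leave alone
- tape_roll: a brown cardboard tape core lying flat on the table left of the clamp handle, 90 mm across, 25 mm high; origin at the centre of its underside; leave alone
- bearing_box: a blue carton 95 x 95 x 38 mm on the left of the table; origin at the centre of its underside; leave alone
- long_carton: a brown carton 80 x 160 x 55 mm on the right of the table; origin at the centre of its underside; leave alone
- grease_tin: a closed tin 84 mm across and 85 mm high on the left of the table; origin at the centre of its underside; leave alone
Mind the look-alikes: they are no part of the job. Leave any purple or turquoise look-alike of the wheel alone.

How it is judged:
On the way, in this order (a step that is already met when the one before it is completed fails the run):
1. with the trigger pulled, the jaw bears on the bush with more than 22 N and the bush is home (flange within 1 mm of the hub) (y of bush_face in the frame of wheel above -0.022 m and value of joint trigger above 0.03 rad and contact force between clamp_head and wheel above 22 N), for 0.1 s.
2. the head has been slid back to its stop (within 6 mm) (value of joint carriage below 0.006 m), for 0.1 s.
At the end, for the whole second after the job is handed in: The bush is home (flange within 1 mm of the hub), the clamp head is right back (within 6 mm of its stop) and still, trigger and release lever are let go, and the wheel rests in its cradle, its centre within 10 mm of the cradle's (y of bush_face in the frame of wheel above -0.022 m and value of joint carriage below 0.006 m and value of joint each of trigger, release below 0.03 rad and distance between wheel and cradle below 0.01 m and linear speed of wheel below 0.01 m/s and velocity of joint carriage below 0.005 m/s); the robot touches nothing.
It fails at once if the hub is crushed: the clamp bears on the bush or wheel with more than 45 N (contact force between clamp_head and wheel above 45 N).
It fails at once if the robot pushes on the wheel or the bush itself (more than 3 N) (contact force between any of the fingers, the arm and wheel above 3 N).
It fails at once if the wheel leaves its cradle (more than 20 mm) (distance of wheel from where it was at the start of the episode above 0.02 m).
It fails at once if one of the other things is moved more than 30 mm (distance of any of spare_wheel, spare_bush, screwdriver, tape_roll, bearing_box, long_carton, grease_tin from where it was at the start of the episode above 0.03 m).
It also fails if it takes over 61 s, if anything falls off the work surface, if the arm or the gripper's body presses on something with over 40 N, if the wrist force passes 120 N, or if a joint passes its speed limit or range.

ROBOT

A 7-joint arm with a two-finger parallel gripper is mounted at the origin on the work surface. World frame = base frame: x ahead of the robot, y to its left, z up, the work surface at z = 0. Lengths are in m, angles in rad, forces in N, time in s.
With the tool pointing down it reaches from about 0.4 to 0.85 m from the base axis. Payload 10.4 kg.
Tool frame: the origin (TCP) lies at the very end of the fingers, on their centre line; the grasp point (between the pads) lies r.grasp_offset behind it (r.grasp_offset is the distance from the TCP to the grasp point, in m); z points along the fingers, y is the direction in which the jaws open and shut (so a half turn about z gives the same grasp; the last joint's range is limited). The gripper opens to 87 mm and grips with 3 to 60 N. Pads are 19 mm wide; open, the fingers measure 117 mm over their backs; the gripper's body (75 mm by 190 mm) begins 51 mm behind the grasp point.
Start: joints at [-0.023, 0.332, -0.065, 1.46, 0.022, 1.35, -0.088], TCP at [0.625, 0, 0.223] pointing down, gripper open.
Joint ranges: [-2.6, 2.6], [-0.5, 2.12], [-1.47, 1.34], [0.16, 2.42], [-1.27, 4.41], [0.06, 2.06], [-2.6, 2.6]. Speed limits (rad/s): [2.22, 2.22, 2.79, 2.79, 3.14, 3.14, 3.14].

INTERFACE

Orientations are given as a unit quaternion [x, y, z, w].
In Python, from bench import read_state, cams, job, r gives the robot as it stands. The module is installed in compiled form; this text tells all that it offers.
- The arm moves only by the tool arm_command, never from a script. Its argument "increments" is a list of rows, each an object of numbers: "gripper": the opening in per cent of the stroke, from 0 (shut) to 100 (fully open); "dx", "dy", "dz": the shift along the tool's x, y, z in m; "spin": the turn about the tool's z in degrees. In form: [{"gripper": .., "dx": .., "dy": .., "dz": .., "spin": ..}, ...]. A call has exactly 8 rows; each row shifts and turns the commanded pose from where the row before left it, along the tool's axes as they then stand; what a row does not reach is not made up. A row lasts 1/8 s, in which the tool goes at most 62.5 mm and 10.7 degrees, less where a joint would pass 70% of its speed; a pose out of reach is approached as far as the arm can. A call with a gripper value outside its range is refused whole. The fingers move at their own pace and stop on an object; "grip_force" is the grip in N (left out, the last holds). Time passes only in rows, so rows that do not move let the fingers close, or fill a call up. It gives the time, the measured TCP pose, the force and the opening at its end, in the units of the state.
- read_state(): the state, without advancing time (a new reading comes with each control period).
- cams.camera(name): name is "scene" or "side" or "wrist"; returns the picture (384x512x3 uint8, red, green, blue); there is no depth.
- cams.camera_info(name): a dict with "K" (3x3 intrinsics, pixels), "rvec" (rotation vector, rad) and "tvec" (3), from world to camera coordinates, as OpenCV has them. Camera axes: x right, y down, z forward; pixel columns grow to the right and rows downward; lengths in m; the calibration is good to about 2 mm. A picture is of the moment at which its call begins: read the wrist's pose just before it. camera_info takes no time and is no camera call; for the wrist camera it gives the pose at the moment of the call.
- job.close_job(): hands the job in, once; it reports no verdict.
The state is a dict: "time": time; "joint_positions": joint angles; "joint_vel": joint speeds; "joint_torque": joint torques, N m; "ee_pos": TCP position; "eef_rot": TCP orientation; "ft_force": force on the tool from outside, world axes, zero at the start; "torque": the same for the moment, N m; "width": finger opening in m.
Only numpy, scipy, OpenCV 4.12 (cv2) and the standard library are available. Lean on these libraries where they do the work, as an engineer would, in place of code of your own. Each camera call takes 0.05 s, during which the arm holds its last target.

## Working session

There is one attempt and no reset: what is moved stays moved. The work goes in short steps, Python scripts to look and compute and a tool call to move; the robot and the scene stay as the last step left them, time stands still between calls to the robot, and variables do not carry over. Pictures are saved under pics/ and viewed, and the job is handed in when it is done.

Besides the shell and the picture viewer there is one more tool, called by a JSON object that holds its "name" and its "arguments", one argument or row to a line. arm_command: Moves the arm, as the interface text tells. Its arguments: {"type":"object","properties":{"increments":{"type":"array","items":{"type":"object","properties":{"gripper":{"type":"number"},"dx":{"type":"number"},"dy":{"type":"number"},"dz":{"type":"number"},"spin":{"type":"number"}}}},"grip_force":{"type":"number"}},"required":["increments"]}

```bash
mkdir -p pics
python3 - <<'E'
from bench import read_state, cams, job, r
import cv2,numpy as np
for n in ["scene","side","wrist"]:
    im=cams.camera(n); cv2.imwrite(f"pics/a_{n}.png",im[:,:,::-1])
    i=cams.camera_info(n); R=cv2.Rodrigues(np.array(i["rvec"]))[0]; print(n,np.round(i["K"],1).tolist(),"pos",np.round(-R.T@np.array(i["tvec"]).ravel(),3),"fwd",R[2].round(2))
s=read_state(); print({k:np.round(v,3).tolist() for k,v in s.items()}, r.grasp_offset)
E
```

```text
scene [[401.6, 0.0, 259.2], [0.0, 401.6, 191.1], [0.0, 0.0, 1.0]] pos [ 1.478 -0.627  0.823] fwd [-0.67  0.48 -0.57]
side [[354.1, 0.0, 256.8], [0.0, 354.1, 197.3], [0.0, 0.0, 1.0]] pos [0.538 0.9   0.649] fwd [ 0.05 -0.85 -0.53]
wrist [[341.1, 0.0, 257.0], [0.0, 341.1, 190.8], [0.0, 0.0, 1.0]] pos [0.626 0.066 0.384] fwd [-0.   -0.25 -0.97]
{'time': 0.15, 'joint_positions': [-0.023, 0.333, -0.065, 1.461, 0.022, 1.35, -0.089], 'joint_vel': [0.002, -0.003, 0.0, -0.004, -0.0, 0.0, 0.001], 'joint_torque': [0.002, -62.363, 0.025, -39.014, -0.061, 0.037, -0.0], 'ee_pos': [0.625, 0.0, 0.222], 'eef_rot': [0.707, 0.707, -0.0, -0.0], 'ft_force': [0.35, 0.14, 0.821], 'torque': [-0.018, -0.023, -0.018], 'width': 0.087} 0.0187
```

View pics/a_scene.png

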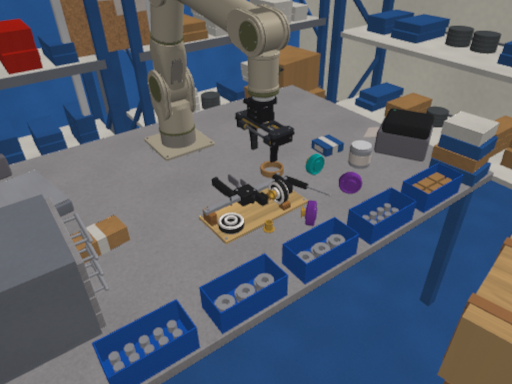

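View pics/a_side.png

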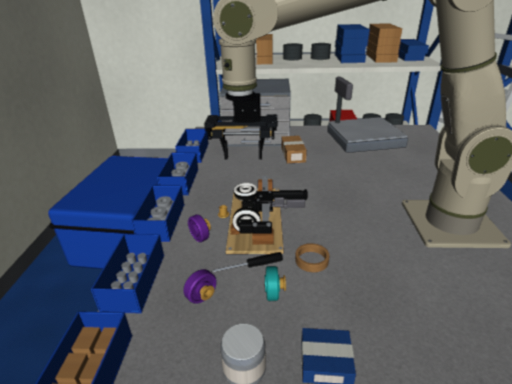

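View pics/a_wrist.png

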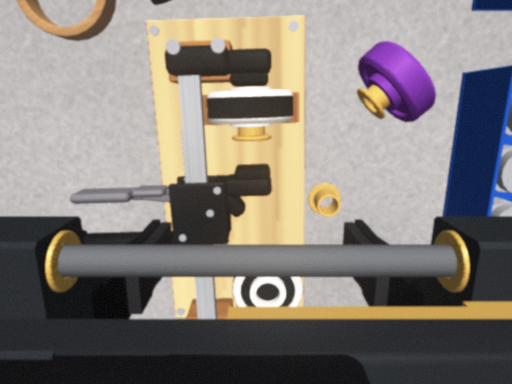

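The wrist view shows the board with corners near (148,22) and (304,15). The bar runs up it, the trigger blade is at about (73–168,193), the head housing at (170–230,185–240), the wheel at (250,105) and the fixed jaw at (215,60). The clamp's axes run roughly along world x and y. Next I'll zoom in to measure.

```bash
cat > h.py <<'E'
import cv2,numpy as np
from bench import read_state, cams, job, r
def cast(info,uv,z):
    K=np.array(info["K"]);R=cv2.Rodrigues(np.array(info["rvec"],float))[0];t=np.array(info["tvec"],float).ravel()
    c=-R.T@t; d=R.T@np.linalg.inv(K)@np.array([uv[0],uv[1],1.]); return c+d*(z-c[2])/d[2]
def proj(info,P):
    p,_=cv2.projectPoints(np.array(P,float).reshape(-1,1,3),np.array(info["rvec"],float),np.array(info["tvec"],float),np.array(info["K"]),None); return p.reshape(-1,2)
E
python3 - <<'E'
from h import *
i=cams.camera_info("wrist"); im=cv2.imread("pics/a_wrist.png")
cv2.imwrite("pics/a_zoom.png",cv2.resize(im[0:260,50:320],None,fx=2.3,fy=2.3,interpolation=cv2.INTER_CUBIC))
hsv=cv2.cvtColor(im,cv2.COLOR_BGR2HSV); m=cv2.inRange(hsv,(12,50,120),(32,255,255))
m=cv2.morphologyEx(m,cv2.MORPH_OPEN,np.ones((3,3)))
c=max(cv2.findContours(m,0,2)[0],key=cv2.contourArea); print(cv2.boundingRect(c), cv2.approxPolyDP(cv2.convexHull(c),5,True).reshape(-1,2).tolist())
for uv in [(148,22),(304,15)]: print(cast(i,uv,0.012).round(4))
# right edge
for v in range(30,215,30):
    xs=np.where(m[v,280:330])[0]
    if len(xs): u=280+xs.max(); print("R",v,u,cast(i,(u,v),.012).round(4))
for v in range(30,230,30):
    xs=np.where(m[v,130:200])[0]
    if len(xs): u=130+xs.min(); print("L",v,u,cast(i,(u,v),.012).round(4))
for uv in [(163,186),(75,190),(75,202),(180,75),(203,75)]: print(uv,cast(i,uv,.070 if uv[1]>100 else .066).round(4))
E
```

```text
(146, 15, 160, 231) [[303, 15], [304, 242], [228, 244], [162, 184], [146, 21]]
[0.5164 0.1462 0.012 ]
[0.6721 0.1523 0.012 ]
R 30 305 [0.6735 0.1386 0.012 ]
R 60 304 [0.6734 0.1103 0.012 ]
R 90 304 [0.6744 0.0808 0.012 ]
R 120 304 [0.6754 0.05   0.012 ]
R 150 304 [0.6764 0.0179 0.012 ]
R 180 304 [ 0.6775 -0.0156  0.012 ]
R 210 329 [ 0.7072 -0.0506  0.012 ]
L 30 159 [0.5268 0.1388 0.012 ]
L 60 150 [0.5156 0.1104 0.012 ]
L 90 153 [0.5164 0.0809 0.012 ]
L 120 156 [0.5173 0.0502 0.012 ]
L 150 159 [0.5182 0.0181 0.012 ]
L 180 162 [ 0.5191 -0.0154  0.012 ]
L 210 165 [ 0.5201 -0.0505  0.012 ]
(163, 186) [ 0.5363 -0.0085  0.07  ]
(75, 190) [ 0.4525 -0.0123  0.07  ]
(75, 202) [ 0.451  -0.0242  0.07  ]
(180, 75) [0.5572 0.0915 0.066 ]
(203, 75) [0.5775 0.0915 0.066 ]
```

View pics/a_zoom.png

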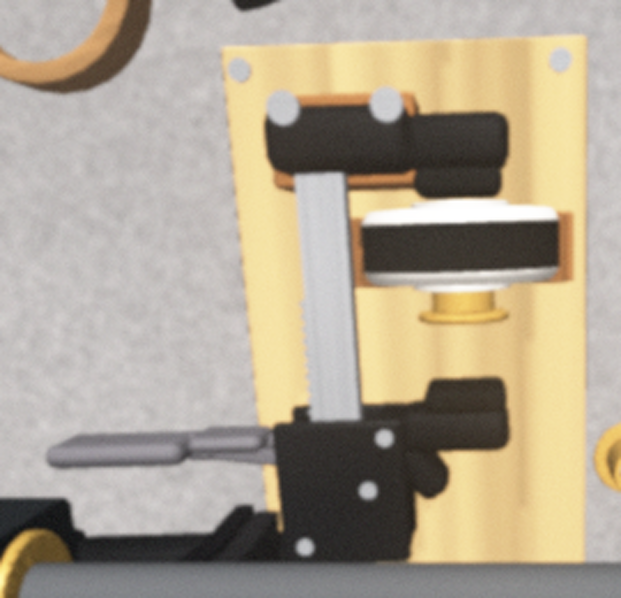

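Run:
```python
from h import *
i=cams.camera_info("wrist")
th=0.028
O=np.array([0.568,-0.012])
def jig(P):
    d=P[:2]-O; return np.array([d@[np.cos(th),np.sin(th)], d@[-np.sin(th),np.cos(th)]]).round(4)
for n,uv,z in [("bladefrontL",(50+60/2.3,435/2.3),.07),("bladefrontR",(50+180/2.3,431/2.3),.07),("relfront",(50+230/2.3,430/2.3),.081),("jawface top",(50+467/2.3,378/2.3),.072),("bush bottom edge",(50+463/2.3,322/2.3),.075),("fixedjaw",(50+458/2.3,196/2.3),.072),("fixed blk corner",(50+270/2.3,125/2.3),.073),("housing front L",(50+277/2.3,425/2.3),.076)]:
    P=cast(i,uv,z); print(n,P.round(4),jig(P))
```

```text
bladefrontL [ 0.4537 -0.0115  0.07  ] [-0.1143  0.0037]
bladefrontR [ 0.5033 -0.0098  0.07  ] [-0.0646  0.004 ]
relfront [ 0.5275 -0.0068  0.081 ] [-0.0403  0.0063]
jawface top [0.6216 0.0125 0.072 ] [0.0542 0.023 ]
bush bottom edge [0.6201 0.0352 0.075 ] [0.0534 0.0457]
fixedjaw [0.6184 0.0825 0.072 ] [0.053 0.093]
fixed blk corner [0.5488 0.1077 0.073 ] [-0.0158  0.1202]
housing front L [ 0.545  -0.0059  0.076 ] [-0.0228  0.0067]
```

{"name": "arm_command", "arguments": {
  "increments": [
    {"gripper":0,"dx":0,"dy":-0.04,"dz":0.01,"spin":-0.8},
    {"gripper":0,"dx":0.005,"dy":-0.04,"dz":0.02,"spin":-0.8},
    {"gripper":0,"dx":0.01,"dy":-0.04,"dz":0.03},
    {"gripper":0,"dx":0.009,"dy":-0.03,"dz":0.03},
    {"gripper":0,"dx":0,"dy":0,"dz":0},
    {"gripper":0,"dx":0,"dy":0,"dz":0},
    {"gripper":0,"dx":0,"dy":0,"dz":0},
    {"gripper":0,"dx":0,"dy":0,"dz":0}
  ]
}}

```text
validation failed for argument at $.in...
```

{"name": "arm_command", "arguments": {
  "increments": [
    {"gripper":0,"dx":0,"dy":-0.04,"dz":0.01,"spin":-0.8},
    {"gripper":0,"dx":0.005,"dy":-0.04,"dz":0.02,"spin":-0.8},
    {"gripper":0,"dx":0.01,"dy":-0.04,"dz":0.03,"spin":0},
    {"gripper":0,"dx":0.009,"dy":-0.03,"dz":0.03,"spin":0},
    {"gripper":0,"dx":0,"dy":0,"dz":0,"spin":0},
    {"gripper":0,"dx":0,"dy":0,"dz":0,"spin":0},
    {"gripper":0,"dx":0,"dy":0,"dz":0,"spin":0},
    {"gripper":0,"dx":0,"dy":0,"dz":0,"spin":0}
  ]
}}

```text
time: 1.15
ee_pos: [0.4753, 0.0214, 0.133]
eef_rot: [0.697, 0.717, 0.0, 0.0]
ft_force: [-0.1, -0.8, -0.3]
width: 0.0149
```

Run:
```python
from h import *
im=cams.camera("wrist"); cv2.imwrite("pics/b.png",im[:,:,::-1])
im=cams.camera("scene"); cv2.imwrite("pics/bs.png",cv2.resize(im[130:250,180:340,::-1],None,fx=4,fy=4,interpolation=cv2.INTER_CUBIC))
print(read_state()["width"])
```

```text
0.006881435972533665
```

View pics/b.png

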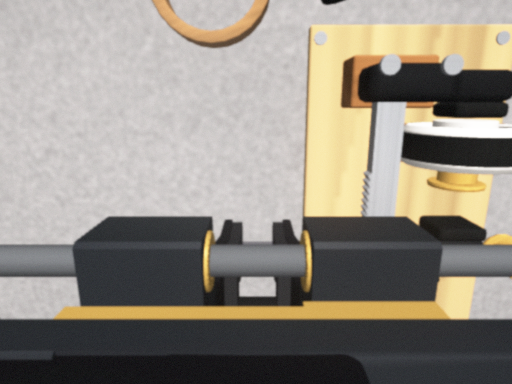

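View pics/bs.png

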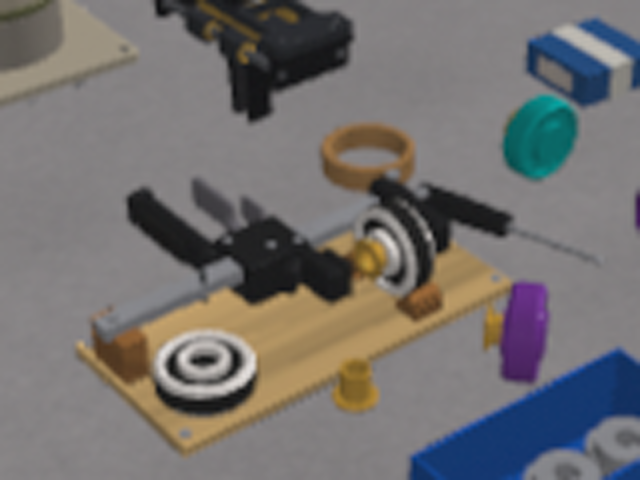

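The fingers are above the front of the trigger. The blade is hidden under the gripper in this view, and the bush flange is near (457,184). I'll descend in front of the blade.

{"name": "arm_command", "arguments": {
  "increments": [
    {"gripper":0,"dx":0,"dy":0,"dz":0.03,"spin":0},
    {"gripper":0,"dx":0,"dy":0,"dz":0.03,"spin":0},
    {"gripper":0,"dx":0,"dy":0,"dz":0.025,"spin":0},
    {"gripper":0,"dx":0,"dy":0,"dz":0,"spin":0},
    {"gripper":0,"dx":-0.01,"dy":0,"dz":0,"spin":0},
    {"gripper":0,"dx":-0.006,"dy":0,"dz":0,"spin":0},
    {"gripper":0,"dx":-0.004,"dy":0,"dz":0,"spin":0},
    {"gripper":0,"dx":0,"dy":0,"dz":0,"spin":0}
  ]
}}

```text
time: 2.25
ee_pos: [0.4752, 0.0011, 0.0479]
eef_rot: [0.697, 0.717, 0.0, 0.0]
ft_force: [0.2, 0.3, -0.3]
width: 0.0007
```

Run:
```python
from h import *
s=read_state(); print(s["ft_force"],s["ee_pos"])
im=cams.camera("scene"); cv2.imwrite("pics/cs.png",cv2.resize(im[130:250,180:340,::-1],None,fx=4,fy=4,interpolation=cv2.INTER_CUBIC))
```

```text
[ 0.21687573  0.27041693 -0.29808443] [0.47524369 0.00107677 0.04794903]
```

View pics/cs.png

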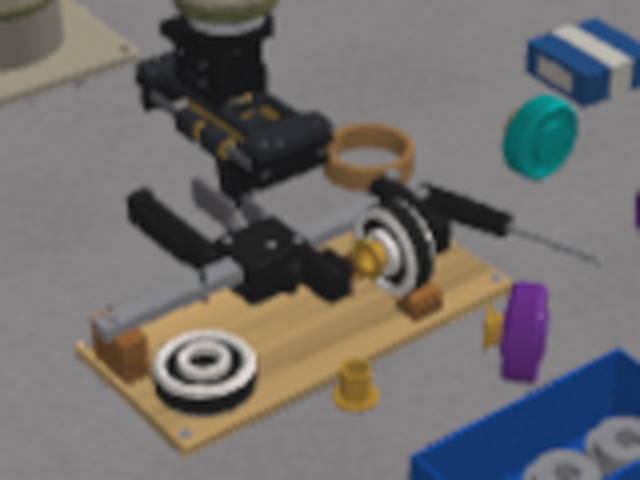

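The fingertips are in front of the blade with no contact yet. First pull.

{"name": "arm_command", "arguments": {
  "increments": [
    {"gripper":0,"dx":-0.006,"dy":0,"dz":0,"spin":0},
    {"gripper":0,"dx":-0.006,"dy":0,"dz":0,"spin":0},
    {"gripper":0,"dx":-0.006,"dy":0,"dz":0,"spin":0},
    {"gripper":0,"dx":-0.006,"dy":0,"dz":0,"spin":0},
    {"gripper":0,"dx":0,"dy":0,"dz":0,"spin":0},
    {"gripper":0,"dx":0,"dy":0,"dz":0,"spin":0},
    {"gripper":0,"dx":0,"dy":0,"dz":0,"spin":0},
    {"gripper":0,"dx":0,"dy":0,"dz":0,"spin":0}
  ]
}}

```text
time: 3.3
ee_pos: [0.4744, -0.022, 0.0471]
eef_rot: [0.697, 0.717, -0.001, -0.001]
ft_force: [-4.3, 3.5, 2.1]
width: 0.0002
```

Run:
```python
from h import *
s=read_state(); print(s["ft_force"],s["ee_pos"])
im=cams.camera("scene"); cv2.imwrite("pics/ds.png",cv2.resize(im[130:250,180:340,::-1],None,fx=4,fy=4,interpolation=cv2.INTER_CUBIC))
im=cams.camera("wrist"); cv2.imwrite("pics/dw.png",im[:,:,::-1])
```

```text
[-4.30583344  3.53655923  2.0563833 ] [ 0.47435776 -0.02200993  0.04707529]
```

View pics/ds.png

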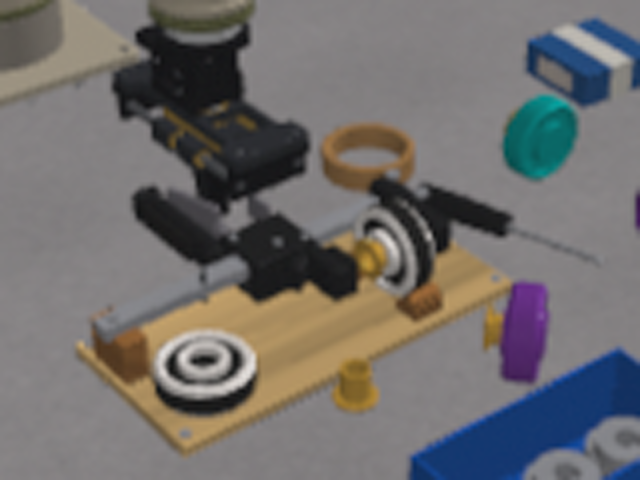

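View pics/dw.png

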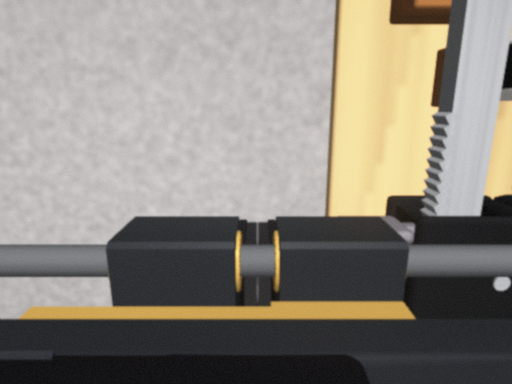

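The trigger pulled freely (about 5 N) and the head moved a little forward. Next cycle: let right back, then pull.

{"name": "arm_command", "arguments": {
  "increments": [
    {"gripper":0,"dx":0.016,"dy":0,"dz":0,"spin":0},
    {"gripper":0,"dx":0.018,"dy":0,"dz":0,"spin":0},
    {"gripper":0,"dx":0,"dy":0,"dz":0,"spin":0},
    {"gripper":0,"dx":-0.01,"dy":0,"dz":0,"spin":0},
    {"gripper":0,"dx":-0.007,"dy":0,"dz":0,"spin":0},
    {"gripper":0,"dx":-0.007,"dy":0,"dz":0,"spin":0},
    {"gripper":0,"dx":-0.006,"dy":0,"dz":0,"spin":0},
    {"gripper":0,"dx":0,"dy":0,"dz":0,"spin":0}
  ]
}}

```text
time: 4.4
ee_pos: [0.4744, -0.0192, 0.0472]
eef_rot: [0.698, 0.716, -0.001, -0.001]
ft_force: [-5.0, 3.4, 2.0]
width: 0.0003
```

```bash
cat > look.py <<'E'
import sys
from h import *
n=sys.argv[1]
s=read_state(); print(s["ft_force"].round(1) if hasattr(s["ft_force"],'round') else s["ft_force"],np.round(s["ee_pos"],4))
im=cams.camera("scene"); cv2.imwrite(f"pics/{n}.png",cv2.resize(im[160:220,220:300,::-1],None,fx=9,fy=9,interpolation=cv2.INTER_CUBIC))
E
python3 look.py e
```

```text
[-5.   3.4  2. ] [ 0.4744 -0.0192  0.0472]
```

View pics/e.png

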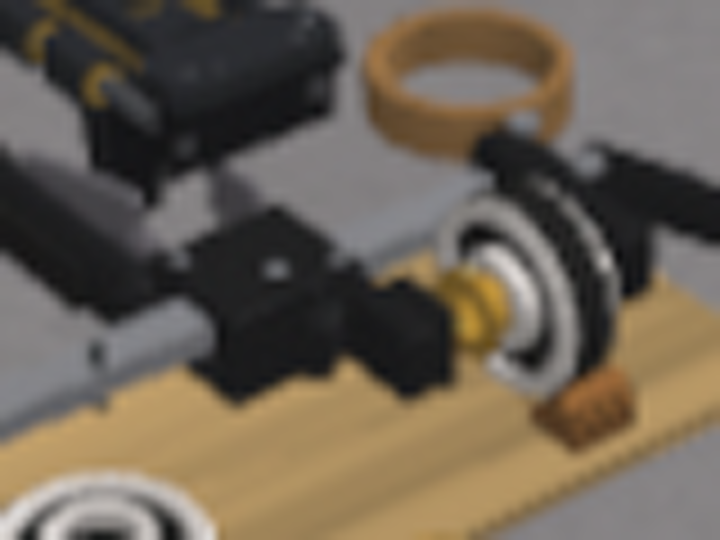

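```bash
cat >> look.py <<'E'
g=cv2.cvtColor(im,cv2.COLOR_RGB2GRAY).astype(float); 
def spot(g):
    # bright blob within dark housing: window
    w=g[182:197,243:262]; best=None
    lap=cv2.GaussianBlur(w,(0,0),1.0)-cv2.GaussianBlur(w,(0,0),2.5)
    sub=lap[2:-2,2:-2]; k=np.unravel_index(sub.argmax(),sub.shape); y,x=k[0]+2,k[1]+2
    p=np.clip(w[y-1:y+2,x-1:x+2]-w[y-2:y+3,x-2:x+3].min(),0,None); yy,xx=np.mgrid[-1:2,-1:2]
    return 243+x+(p*xx).sum()/p.sum(),182+y+(p*yy).sum()/p.sum()
i=cams.camera_info("scene"); u=spot(g); P=cast(i,u,.077); d=P[:2]-[.568,-.012]; print("screw",np.round(u,2),P.round(4),"jig",(d@[1,.028]).round(4),(d@[-.028,1]).round(4))
E
python3 - <<'E'
from h import *
i=cams.camera_info("scene")
for u in [(248,191),(249.5,190),(250.6,189.8)]:
    P=cast(i,u,.077);print(P.round(4))
E
python3 look.py e2
```

```text
[ 0.5812 -0.0307  0.077 ]
[ 0.5795 -0.0235  0.077 ]
[ 0.5807 -0.02    0.077 ]
[-4.3  3.9  2. ] [ 0.4744 -0.0191  0.0472]
screw [250.14 189.37] [ 0.5777 -0.0197  0.077 ] jig 0.0095 -0.008
```

{"name": "arm_command", "arguments": {
  "increments": [
    {"gripper":0,"dx":0.018,"dy":0,"dz":0,"spin":0},
    {"gripper":0,"dx":0.018,"dy":0,"dz":0,"spin":0},
    {"gripper":0,"dx":0,"dy":0,"dz":0,"spin":0},
    {"gripper":0,"dx":-0.011,"dy":0,"dz":0,"spin":0},
    {"gripper":0,"dx":-0.007,"dy":0,"dz":0,"spin":0},
    {"gripper":0,"dx":-0.007,"dy":0,"dz":0,"spin":0},
    {"gripper":0,"dx":-0.006,"dy":0,"dz":0,"spin":0},
    {"gripper":0,"dx":0,"dy":0,"dz":0,"spin":0}
  ]
}}

```text
time: 5.5
ee_pos: [0.4743, -0.0143, 0.0473]
eef_rot: [0.698, 0.716, -0.001, -0.001]
ft_force: [-4.7, 3.5, 3.3]
width: 0.0007
```

```bash
python3 look.py f
```

```text
[-4.7  3.5  3.3] [ 0.4743 -0.0143  0.0473]
screw [251.77 188.73] [ 0.5779 -0.0133  0.077 ] jig 0.0099 -0.0016
```

View pics/f.png

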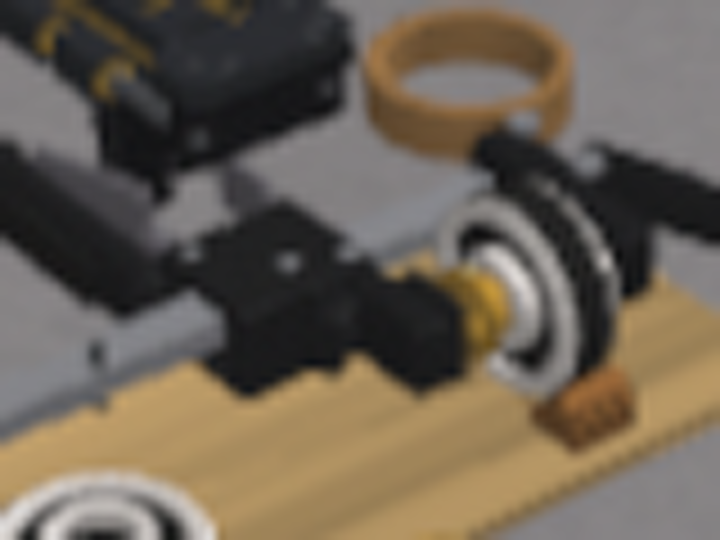

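{"name": "arm_command", "arguments": {
  "increments": [
    {"gripper":0,"dx":0.018,"dy":0,"dz":0,"spin":0},
    {"gripper":0,"dx":0.018,"dy":0,"dz":0,"spin":0},
    {"gripper":0,"dx":0,"dy":0,"dz":0,"spin":0},
    {"gripper":0,"dx":-0.011,"dy":0,"dz":0,"spin":0},
    {"gripper":0,"dx":-0.007,"dy":0,"dz":0,"spin":0},
    {"gripper":0,"dx":-0.007,"dy":0,"dz":0,"spin":0},
    {"gripper":0,"dx":-0.006,"dy":0,"dz":0,"spin":0},
    {"gripper":0,"dx":0,"dy":0,"dz":0,"spin":0}
  ]
}}

```text
time: 6.55
ee_pos: [0.4741, -0.0093, 0.0473]
eef_rot: [0.698, 0.716, -0.001, -0.001]
ft_force: [-6.2, 5.0, 3.8]
width: 0.0005
```

```bash
python3 look.py g
```

```text
[-6.2  5.   3.8] [ 0.4741 -0.0093  0.0473]
screw [259.09 183.9 ] [0.5693 0.0227 0.077 ] jig 0.0023 0.0346
```

View pics/g.png

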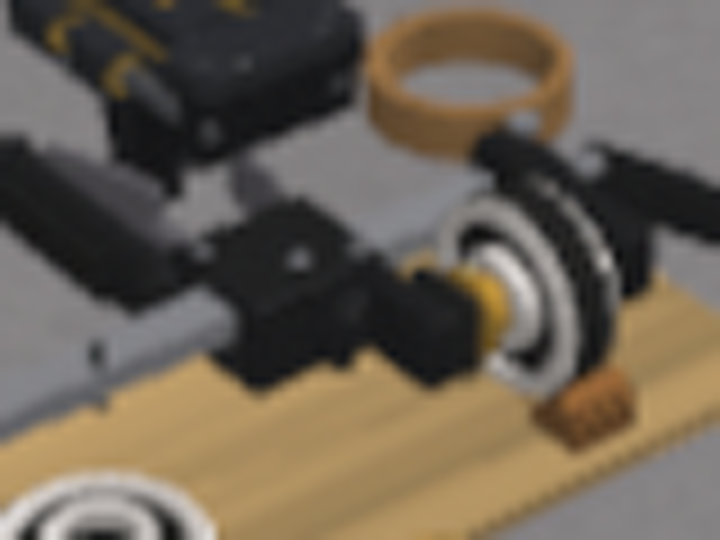

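{"name": "arm_command", "arguments": {
  "increments": [
    {"gripper":0,"dx":0.018,"dy":0,"dz":0,"spin":0},
    {"gripper":0,"dx":0.018,"dy":0,"dz":0,"spin":0},
    {"gripper":0,"dx":0,"dy":0,"dz":0,"spin":0},
    {"gripper":0,"dx":-0.011,"dy":0,"dz":0,"spin":0},
    {"gripper":0,"dx":-0.007,"dy":0,"dz":0,"spin":0},
    {"gripper":0,"dx":-0.007,"dy":0,"dz":0,"spin":0},
    {"gripper":0,"dx":-0.006,"dy":0,"dz":0,"spin":0},
    {"gripper":0,"dx":0,"dy":0,"dz":0,"spin":0}
  ]
}}

```text
time: 7.6
ee_pos: [0.4739, -0.0038, 0.0473]
eef_rot: [0.698, 0.717, -0.0, -0.001]
ft_force: [-6.4, 5.7, 2.9]
width: 0.0007
```

```bash
sed -i 's/w=g\[182:197,243:262\]/w=g[182:195,246:259]/' look.py; sed -i 's/243+x/246+x/' look.py; python3 look.py k
```

```text
[-6.4  5.7  2.9] [ 0.4739 -0.0038  0.0473]
screw [253.93 187.81] [ 0.5779 -0.0046  0.077 ] jig 0.0101 0.0071
```

View pics/k.png

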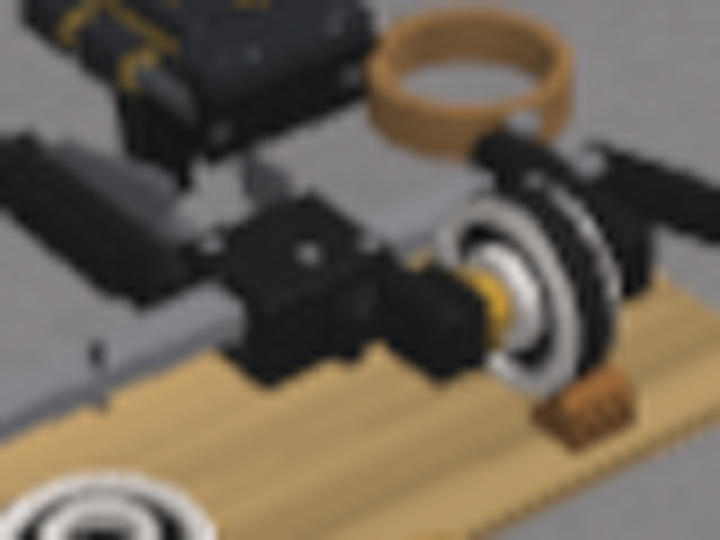

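{"name": "arm_command", "arguments": {
  "increments": [
    {"gripper":0,"dx":0.018,"dy":0,"dz":0,"spin":0},
    {"gripper":0,"dx":0.018,"dy":0,"dz":0,"spin":0},
    {"gripper":0,"dx":0,"dy":0,"dz":0,"spin":0},
    {"gripper":0,"dx":-0.011,"dy":0,"dz":0,"spin":0},
    {"gripper":0,"dx":-0.006,"dy":0,"dz":0,"spin":0},
    {"gripper":0,"dx":-0.005,"dy":0,"dz":0,"spin":0},
    {"gripper":0,"dx":-0.003,"dy":0,"dz":0,"spin":0},
    {"gripper":0,"dx":0,"dy":0,"dz":0,"spin":0}
  ]
}}

```text
time: 8.65
ee_pos: [0.4734, 0.0081, 0.0473]
eef_rot: [0.697, 0.717, -0.0, -0.002]
ft_force: [-6.6, 8.4, 4.8]
width: 0.0005
```

```bash
python3 look.py l
```

```text
[-6.6  8.4  4.8] [0.4734 0.0081 0.0473]
screw [254.18 187.61] [ 0.5774 -0.0032  0.077 ] jig 0.0096 0.0085
```

View pics/l.png

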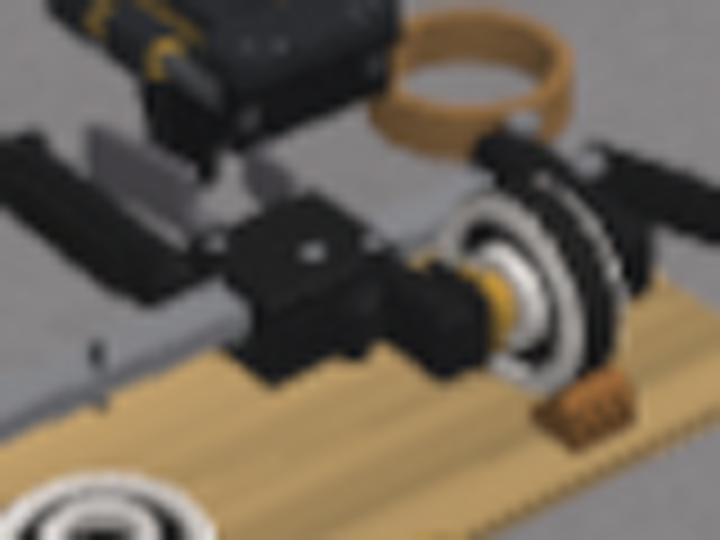

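{"name": "arm_command", "arguments": {
  "increments": [
    {"gripper":0,"dx":-0.003,"dy":0,"dz":0,"spin":0},
    {"gripper":0,"dx":-0.003,"dy":0,"dz":0,"spin":0},
    {"gripper":0,"dx":-0.003,"dy":0,"dz":0,"spin":0},
    {"gripper":0,"dx":-0.001,"dy":0,"dz":0,"spin":0},
    {"gripper":0,"dx":0,"dy":0,"dz":0,"spin":0},
    {"gripper":0,"dx":0,"dy":0,"dz":0,"spin":0},
    {"gripper":0,"dx":0,"dy":0,"dz":0,"spin":0},
    {"gripper":0,"dx":0,"dy":0,"dz":0,"spin":0}
  ]
}}

```text
time: 9.7
ee_pos: [0.4736, -0.0013, 0.0473]
eef_rot: [0.697, 0.717, -0.0, -0.002]
ft_force: [-6.3, 10.2, 4.5]
width: 0.0003
```

```bash
python3 look.py m
```

```text
[-6.3 10.2  4.5] [ 0.4736 -0.0013  0.0473]
screw [255.04 187.22] [5.772e-01 4.000e-04 7.700e-02] jig 0.0096 0.0121
```

View pics/m.png

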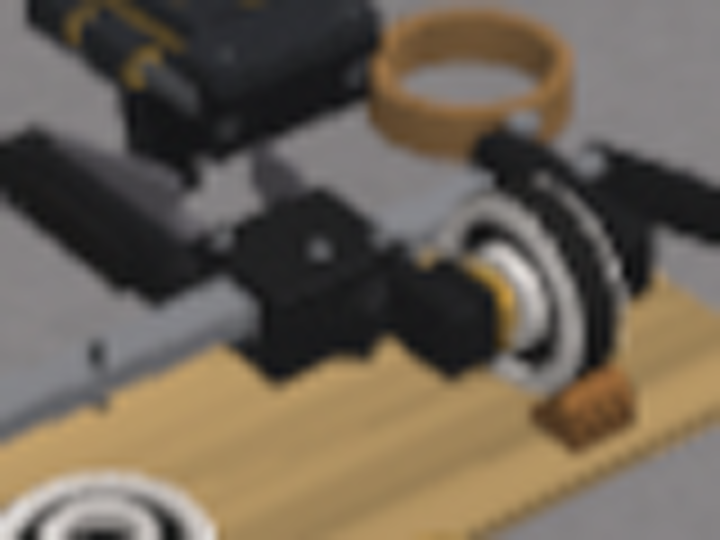

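{"name": "arm_command", "arguments": {
  "increments": [
    {"gripper":0,"dx":0.02,"dy":0,"dz":0,"spin":0},
    {"gripper":0,"dx":0.018,"dy":0,"dz":0,"spin":0},
    {"gripper":0,"dx":0,"dy":0,"dz":0,"spin":0},
    {"gripper":0,"dx":-0.006,"dy":0,"dz":0,"spin":0},
    {"gripper":0,"dx":-0.004,"dy":0,"dz":0,"spin":0},
    {"gripper":0,"dx":-0.004,"dy":0,"dz":0,"spin":0},
    {"gripper":0,"dx":0,"dy":0,"dz":0,"spin":0},
    {"gripper":0,"dx":0,"dy":0,"dz":0,"spin":0}
  ]
}}

```text
time: 10.75
ee_pos: [0.4745, 0.0214, 0.0476]
eef_rot: [0.697, 0.717, 0.0, 0.0]
ft_force: [-1.8, 1.3, -0.5]
width: 0.0004
```

```bash
python3 look.py n
```

```text
[-1.8  1.3 -0.5] [0.4745 0.0214 0.0476]
screw [255.01 187.26] [5.773e-01 2.000e-04 7.700e-02] jig 0.0097 0.0119
```

{"name": "arm_command", "arguments": {
  "increments": [
    {"gripper":0,"dx":-0.002,"dy":0,"dz":0,"spin":0},
    {"gripper":0,"dx":-0.002,"dy":0,"dz":0,"spin":0},
    {"gripper":0,"dx":0,"dy":0,"dz":0,"spin":0},
    {"gripper":0,"dx":0,"dy":0,"dz":0,"spin":0},
    {"gripper":0,"dx":0,"dy":0,"dz":0,"spin":0},
    {"gripper":0,"dx":0,"dy":0,"dz":0,"spin":0},
    {"gripper":0,"dx":0,"dy":0,"dz":0,"spin":0},
    {"gripper":0,"dx":0,"dy":0,"dz":0,"spin":0}
  ]
}}

```text
time: 11.8
ee_pos: [0.4742, 0.0188, 0.0475]
eef_rot: [0.697, 0.717, 0.0, -0.001]
ft_force: [-3.2, 6.4, 1.2]
width: 0.0002
```

{"name": "arm_command", "arguments": {
  "increments": [
    {"gripper":0,"dx":-0.002,"dy":0,"dz":0,"spin":0},
    {"gripper":0,"dx":-0.001,"dy":0,"dz":0,"spin":0},
    {"gripper":0,"dx":0,"dy":0,"dz":0,"spin":0},
    {"gripper":0,"dx":0,"dy":0,"dz":0,"spin":0},
    {"gripper":0,"dx":0,"dy":0,"dz":0,"spin":0},
    {"gripper":0,"dx":0,"dy":0,"dz":0,"spin":0},
    {"gripper":0,"dx":0,"dy":0,"dz":0,"spin":0},
    {"gripper":0,"dx":0,"dy":0,"dz":0,"spin":0}
  ]
}}

```text
time: 12.8
ee_pos: [0.474, 0.0168, 0.0475]
eef_rot: [0.696, 0.718, 0.0, -0.001]
ft_force: [-4.7, 10.2, 2.1]
width: 0.0004
```

```bash
python3 look.py o
```

```text
[-4.7 10.2  2.1] [0.474  0.0168 0.0475]
screw [255.04 187.22] [5.772e-01 4.000e-04 7.700e-02] jig 0.0096 0.0121
```

{"name": "arm_command", "arguments": {
  "increments": [
    {"gripper":0,"dx":-0.002,"dy":0,"dz":0,"spin":0},
    {"gripper":0,"dx":-0.001,"dy":0,"dz":0,"spin":0},
    {"gripper":0,"dx":0,"dy":0,"dz":0,"spin":0},
    {"gripper":0,"dx":0,"dy":0,"dz":0,"spin":0},
    {"gripper":0,"dx":0,"dy":0,"dz":0,"spin":0},
    {"gripper":0,"dx":0,"dy":0,"dz":0,"spin":0},
    {"gripper":0,"dx":0,"dy":0,"dz":0,"spin":0},
    {"gripper":0,"dx":0,"dy":0,"dz":0,"spin":0}
  ]
}}

```text
time: 13.85
ee_pos: [0.4737, 0.0141, 0.0474]
eef_rot: [0.696, 0.718, 0.0, -0.002]
ft_force: [-6.2, 11.3, 3.8]
width: 0.0003
```

{"name": "arm_command", "arguments": {
  "increments": [
    {"gripper":0,"dx":-0.001,"dy":0,"dz":0,"spin":0},
    {"gripper":0,"dx":-0.001,"dy":0,"dz":0,"spin":0},
    {"gripper":0,"dx":-0.001,"dy":0,"dz":0,"spin":0},
    {"gripper":0,"dx":0,"dy":0,"dz":0,"spin":0},
    {"gripper":0,"dx":0,"dy":0,"dz":0,"spin":0},
    {"gripper":0,"dx":0,"dy":0,"dz":0,"spin":0},
    {"gripper":0,"dx":0,"dy":0,"dz":0,"spin":0},
    {"gripper":0,"dx":0,"dy":0,"dz":0,"spin":0}
  ]
}}

```text
time: 14.85
ee_pos: [0.4735, 0.0111, 0.0474]
eef_rot: [0.696, 0.718, 0.0, -0.002]
ft_force: [-8.3, 11.8, 4.3]
width: 0.0006
```

```bash
python3 look.py p
```

```text
[-8.3 11.8  4.3] [0.4735 0.0111 0.0474]
screw [255.77 187.01] [0.5777 0.003  0.077 ] jig 0.0101 0.0148
```

View pics/p.png

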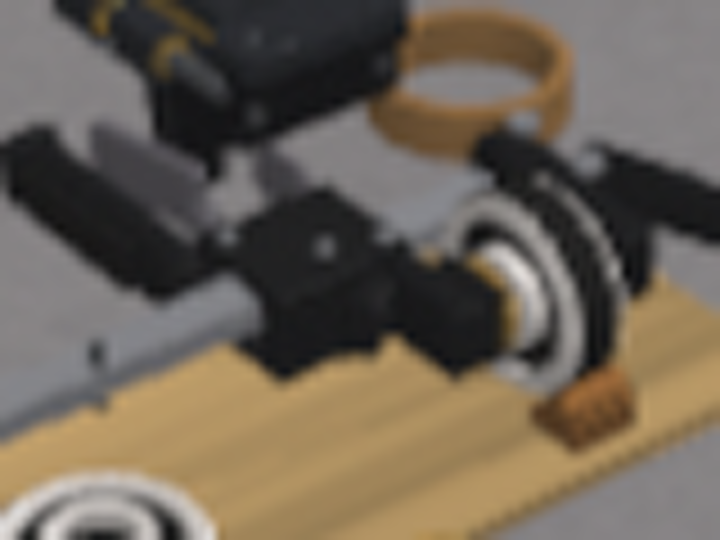

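{"name": "arm_command", "arguments": {
  "increments": [
    {"gripper":0,"dx":-0.001,"dy":0,"dz":0,"spin":0},
    {"gripper":0,"dx":-0.001,"dy":0,"dz":0,"spin":0},
    {"gripper":0,"dx":-0.001,"dy":0,"dz":0,"spin":0},
    {"gripper":0,"dx":0,"dy":0,"dz":0,"spin":0},
    {"gripper":0,"dx":0,"dy":0,"dz":0,"spin":0},
    {"gripper":0,"dx":0,"dy":0,"dz":0,"spin":0},
    {"gripper":0,"dx":0,"dy":0,"dz":0,"spin":0},
    {"gripper":0,"dx":0,"dy":0,"dz":0,"spin":0}
  ]
}}

```text
time: 15.9
ee_pos: [0.4736, 0.008, 0.0474]
eef_rot: [0.696, 0.718, -0.0, -0.002]
ft_force: [-7.5, 11.6, 4.5]
width: -0.0
```

```bash
python3 look.py q
```

```text
[-7.5 11.6  4.5] [0.4736 0.008  0.0474]
screw [255.99 186.86] [0.5774 0.0041 0.077 ] jig 0.0098 0.0158
```

Still moving the bush at a constant 11.6 N. I'll continue in small steps.

{"name": "arm_command", "arguments": {
  "increments": [
    {"gripper":0,"dx":-0.001,"dy":0,"dz":0,"spin":0},
    {"gripper":0,"dx":-0.001,"dy":0,"dz":0,"spin":0},
    {"gripper":0,"dx":-0.001,"dy":0,"dz":0,"spin":0},
    {"gripper":0,"dx":0,"dy":0,"dz":0,"spin":0},
    {"gripper":0,"dx":0,"dy":0,"dz":0,"spin":0},
    {"gripper":0,"dx":0,"dy":0,"dz":0,"spin":0},
    {"gripper":0,"dx":0,"dy":0,"dz":0,"spin":0},
    {"gripper":0,"dx":0,"dy":0,"dz":0,"spin":0}
  ]
}}

```text
time: 16.95
ee_pos: [0.4737, 0.0048, 0.0474]
eef_rot: [0.696, 0.718, -0.0, -0.002]
ft_force: [-7.9, 10.9, 4.6]
width: 0.0005
```

{"name": "arm_command", "arguments": {
  "increments": [
    {"gripper":0,"dx":-0.001,"dy":0,"dz":0,"spin":0},
    {"gripper":0,"dx":-0.001,"dy":0,"dz":0,"spin":0},
    {"gripper":0,"dx":0,"dy":0,"dz":0,"spin":0},
    {"gripper":0,"dx":0,"dy":0,"dz":0,"spin":0},
    {"gripper":0,"dx":0,"dy":0,"dz":0,"spin":0},
    {"gripper":0,"dx":0,"dy":0,"dz":0,"spin":0},
    {"gripper":0,"dx":0,"dy":0,"dz":0,"spin":0},
    {"gripper":0,"dx":0,"dy":0,"dz":0,"spin":0}
  ]
}}

```text
time: 17.95
ee_pos: [0.4739, 0.0029, 0.0474]
eef_rot: [0.696, 0.718, 0.0, -0.002]
ft_force: [-6.6, 10.6, 3.7]
width: 0.0002
```

```bash
python3 look.py q2
```

```text
[-6.6 10.6  3.7] [0.4739 0.0029 0.0474]
screw [256.22 186.66] [0.5769 0.0054 0.077 ] jig 0.0094 0.0172
```

View pics/q2.png

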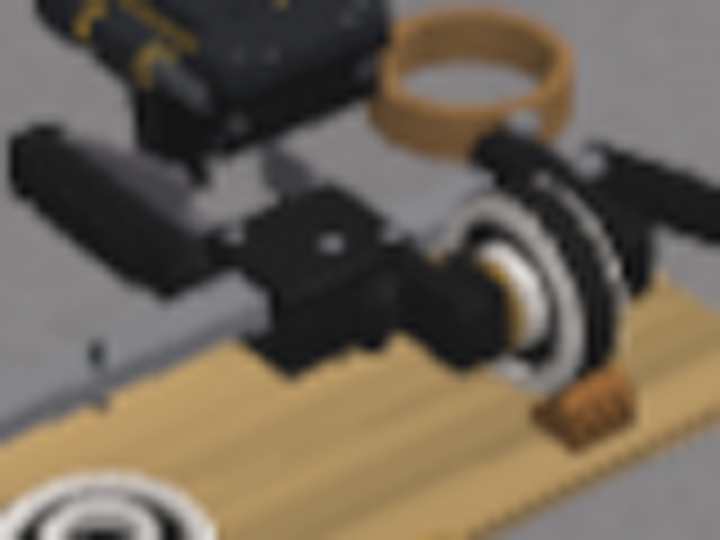

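{"name": "arm_command", "arguments": {
  "increments": [
    {"gripper":0,"dx":0.02,"dy":0,"dz":0,"spin":0},
    {"gripper":0,"dx":0.019,"dy":0,"dz":0,"spin":0},
    {"gripper":0,"dx":0,"dy":0,"dz":0,"spin":0},
    {"gripper":0,"dx":0,"dy":0,"dz":0,"spin":0},
    {"gripper":0,"dx":-0.006,"dy":0,"dz":0,"spin":0},
    {"gripper":0,"dx":-0.006,"dy":0,"dz":0,"spin":0},
    {"gripper":0,"dx":-0.002,"dy":0,"dz":0,"spin":0},
    {"gripper":0,"dx":0,"dy":0,"dz":0,"spin":0}
  ]
}}

```text
time: 19.0
ee_pos: [0.4742, 0.0253, 0.0475]
eef_rot: [0.697, 0.717, -0.0, -0.0]
ft_force: [-1.7, 1.4, -0.6]
width: 0.0007
```

{"name": "arm_command", "arguments": {
  "increments": [
    {"gripper":0,"dx":-0.001,"dy":0,"dz":0,"spin":0},
    {"gripper":0,"dx":-0.001,"dy":0,"dz":0,"spin":0},
    {"gripper":0,"dx":0,"dy":0,"dz":0,"spin":0},
    {"gripper":0,"dx":0,"dy":0,"dz":0,"spin":0},
    {"gripper":0,"dx":0,"dy":0,"dz":0,"spin":0},
    {"gripper":0,"dx":0,"dy":0,"dz":0,"spin":0},
    {"gripper":0,"dx":0,"dy":0,"dz":0,"spin":0},
    {"gripper":0,"dx":0,"dy":0,"dz":0,"spin":0}
  ]
}}

```text
time: 20.0
ee_pos: [0.4742, 0.0242, 0.0475]
eef_rot: [0.697, 0.717, 0.0, -0.0]
ft_force: [-2.8, 4.7, 0.3]
width: 0.0004
```

```bash
python3 look.py q3
```

```text
[-2.8  4.7  0.3] [0.4742 0.0242 0.0475]
screw [256.24 186.7 ] [0.5771 0.0053 0.077 ] jig 0.0096 0.0171
```

View pics/q3.png

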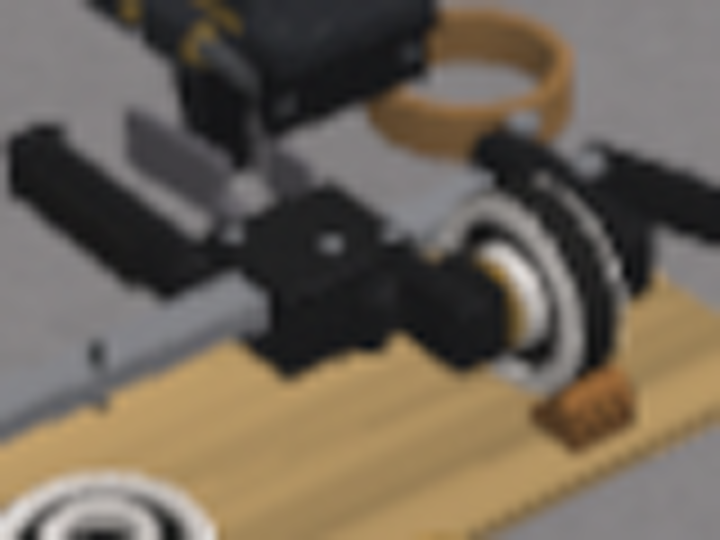

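{"name": "arm_command", "arguments": {
  "increments": [
    {"gripper":0,"dx":-0.001,"dy":0,"dz":0,"spin":0},
    {"gripper":0,"dx":-0.001,"dy":0,"dz":0,"spin":0},
    {"gripper":0,"dx":0,"dy":0,"dz":0,"spin":0},
    {"gripper":0,"dx":0,"dy":0,"dz":0,"spin":0},
    {"gripper":0,"dx":0,"dy":0,"dz":0,"spin":0},
    {"gripper":0,"dx":0,"dy":0,"dz":0,"spin":0},
    {"gripper":0,"dx":0,"dy":0,"dz":0,"spin":0},
    {"gripper":0,"dx":0,"dy":0,"dz":0,"spin":0}
  ]
}}

```text
time: 21.05
ee_pos: [0.4741, 0.023, 0.0475]
eef_rot: [0.697, 0.717, 0.0, -0.001]
ft_force: [-4.2, 8.1, 1.1]
width: 0.0008
```

{"name": "arm_command", "arguments": {
  "increments": [
    {"gripper":0,"dx":-0.001,"dy":0,"dz":0,"spin":0},
    {"gripper":0,"dx":-0.001,"dy":0,"dz":0,"spin":0},
    {"gripper":0,"dx":0,"dy":0,"dz":0,"spin":0},
    {"gripper":0,"dx":0,"dy":0,"dz":0,"spin":0},
    {"gripper":0,"dx":0,"dy":0,"dz":0,"spin":0},
    {"gripper":0,"dx":0,"dy":0,"dz":0,"spin":0},
    {"gripper":0,"dx":0,"dy":0,"dz":0,"spin":0},
    {"gripper":0,"dx":0,"dy":0,"dz":0,"spin":0}
  ]
}}

```text
time: 22.05
ee_pos: [0.4739, 0.0216, 0.0475]
eef_rot: [0.696, 0.718, 0.0, -0.001]
ft_force: [-4.9, 9.3, 1.2]
width: 0.0006
```

{"name": "arm_command", "arguments": {
  "increments": [
    {"gripper":0,"dx":-0.001,"dy":0,"dz":0,"spin":0},
    {"gripper":0,"dx":-0.001,"dy":0,"dz":0,"spin":0},
    {"gripper":0,"dx":0,"dy":0,"dz":0,"spin":0},
    {"gripper":0,"dx":0,"dy":0,"dz":0,"spin":0},
    {"gripper":0,"dx":0,"dy":0,"dz":0,"spin":0},
    {"gripper":0,"dx":0,"dy":0,"dz":0,"spin":0},
    {"gripper":0,"dx":0,"dy":0,"dz":0,"spin":0},
    {"gripper":0,"dx":0,"dy":0,"dz":0,"spin":0}
  ]
}}

```text
time: 23.05
ee_pos: [0.4738, 0.0201, 0.0475]
eef_rot: [0.696, 0.718, 0.0, -0.001]
ft_force: [-5.8, 11.7, 2.1]
width: 0.0006
```

```bash
python3 look.py q4
```

```text
[-5.8 11.7  2.1] [0.4738 0.0201 0.0475]
screw [247.7 192.3] [ 0.5867 -0.0357  0.077 ] jig 0.0181 -0.0242
```

View pics/q4.png

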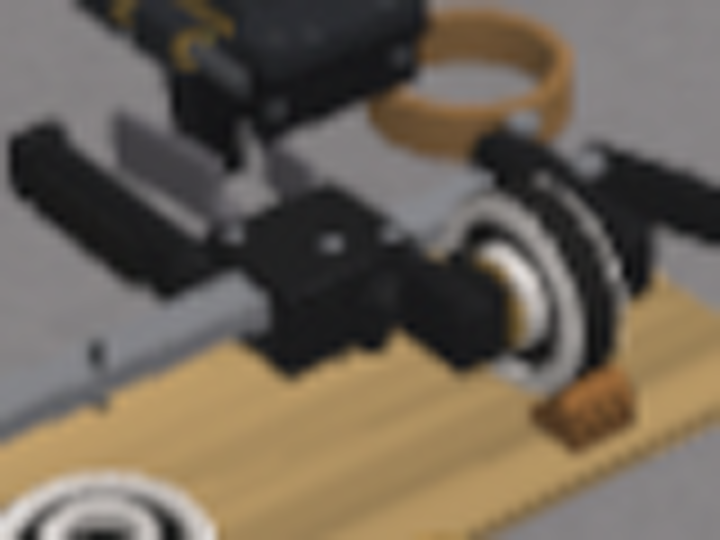

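{"name": "arm_command", "arguments": {
  "increments": [
    {"gripper":0,"dx":-0.001,"dy":0,"dz":0,"spin":0},
    {"gripper":0,"dx":-0.0005,"dy":0,"dz":0,"spin":0},
    {"gripper":0,"dx":0,"dy":0,"dz":0,"spin":0},
    {"gripper":0,"dx":0,"dy":0,"dz":0,"spin":0},
    {"gripper":0,"dx":0,"dy":0,"dz":0,"spin":0},
    {"gripper":0,"dx":0,"dy":0,"dz":0,"spin":0},
    {"gripper":0,"dx":0,"dy":0,"dz":0,"spin":0},
    {"gripper":0,"dx":0,"dy":0,"dz":0,"spin":0}
  ]
}}

```text
time: 24.1
ee_pos: [0.4737, 0.0188, 0.0474]
eef_rot: [0.696, 0.718, 0.0, -0.002]
ft_force: [-5.7, 12.8, 2.4]
width: 0.0006
```

{"name": "arm_command", "arguments": {
  "increments": [
    {"gripper":0,"dx":-0.001,"dy":0,"dz":0,"spin":0},
    {"gripper":0,"dx":0,"dy":0,"dz":0,"spin":0},
    {"gripper":0,"dx":0,"dy":0,"dz":0,"spin":0},
    {"gripper":0,"dx":0,"dy":0,"dz":0,"spin":0},
    {"gripper":0,"dx":0,"dy":0,"dz":0,"spin":0},
    {"gripper":0,"dx":0,"dy":0,"dz":0,"spin":0},
    {"gripper":0,"dx":0,"dy":0,"dz":0,"spin":0},
    {"gripper":0,"dx":0,"dy":0,"dz":0,"spin":0}
  ]
}}

```text
time: 25.1
ee_pos: [0.4736, 0.0181, 0.0474]
eef_rot: [0.696, 0.718, 0.0, -0.002]
ft_force: [-6.2, 13.2, 3.2]
width: 0.0005
```

{"name": "arm_command", "arguments": {
  "increments": [
    {"gripper":0,"dx":-0.001,"dy":0,"dz":0,"spin":0},
    {"gripper":0,"dx":-0.0005,"dy":0,"dz":0,"spin":0},
    {"gripper":0,"dx":0,"dy":0,"dz":0,"spin":0},
    {"gripper":0,"dx":0,"dy":0,"dz":0,"spin":0},
    {"gripper":0,"dx":0,"dy":0,"dz":0,"spin":0},
    {"gripper":0,"dx":0,"dy":0,"dz":0,"spin":0},
    {"gripper":0,"dx":0,"dy":0,"dz":0,"spin":0},
    {"gripper":0,"dx":0,"dy":0,"dz":0,"spin":0}
  ]
}}

```text
time: 26.1
ee_pos: [0.4735, 0.0172, 0.0474]
eef_rot: [0.696, 0.718, 0.001, -0.002]
ft_force: [-7.2, 15.8, 3.3]
width: 0.0002
```

```bash
sed -i 's/w=g\[182:195,246:259\]/w=g[182:192,250:261]/; s/246+x/250+x/' look.py; python3 look.py q5
```

```text
[-7.2 15.8  3.3] [0.4735 0.0172 0.0474]
screw [256.8 186.6] [0.5778 0.0072 0.077 ] jig 0.0103 0.0189
```

View pics/q5.png

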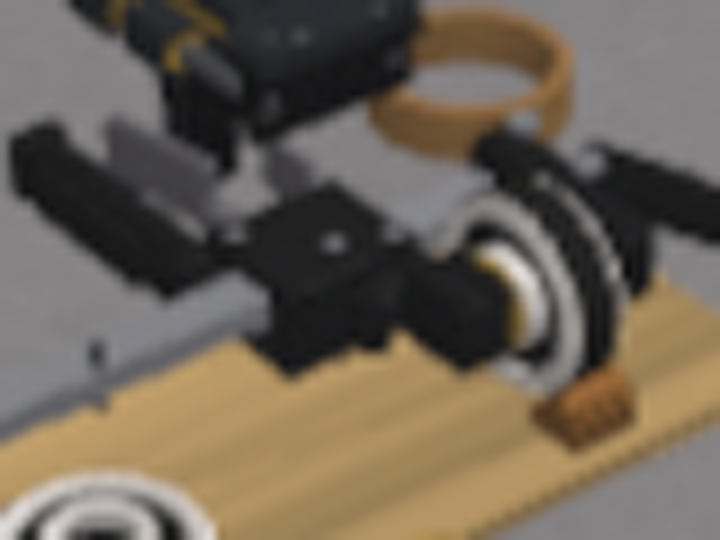

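The trigger has gone firm: 15.8 N with a slope of about 2 N/mm and the head no longer moving, so the bush is home. I'll let go and move in front of the release lever.

{"name": "arm_command", "arguments": {
  "increments": [
    {"gripper":0,"dx":0.02,"dy":0,"dz":0,"spin":0},
    {"gripper":0,"dx":0.02,"dy":0,"dz":0,"spin":0},
    {"gripper":0,"dx":0,"dy":0.01,"dz":-0.025,"spin":0},
    {"gripper":0,"dx":0,"dy":0.02,"dz":-0.025,"spin":0},
    {"gripper":0,"dx":0,"dy":0.02,"dz":0,"spin":0},
    {"gripper":0,"dx":0,"dy":0,"dz":0,"spin":0},
    {"gripper":0,"dx":0,"dy":0,"dz":0,"spin":0},
    {"gripper":0,"dx":0,"dy":0,"dz":0,"spin":0}
  ]
}}

```text
time: 27.15
ee_pos: [0.5228, 0.0547, 0.0973]
eef_rot: [0.697, 0.717, -0.0, -0.0]
ft_force: [0.1, 0.2, -0.2]
width: 0.0004
```

```bash
python3 look.py r1
python3 - <<'E'
from h import *
im=cams.camera("side"); cv2.imwrite("pics/r1s.png",cv2.resize(im[130:260,200:340,::-1],None,fx=4,fy=4,interpolation=cv2.INTER_CUBIC))
E
```

```text
[ 0.1  0.2 -0.2] [0.5228 0.0547 0.0973]
screw [256.29 186.64] [0.577  0.0057 0.077 ] jig 0.0094 0.0174
```

View pics/r1.png

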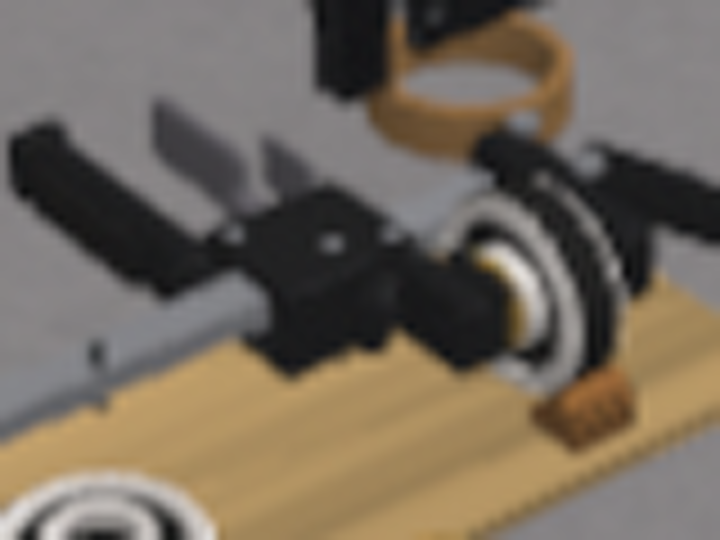

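View pics/r1s.png

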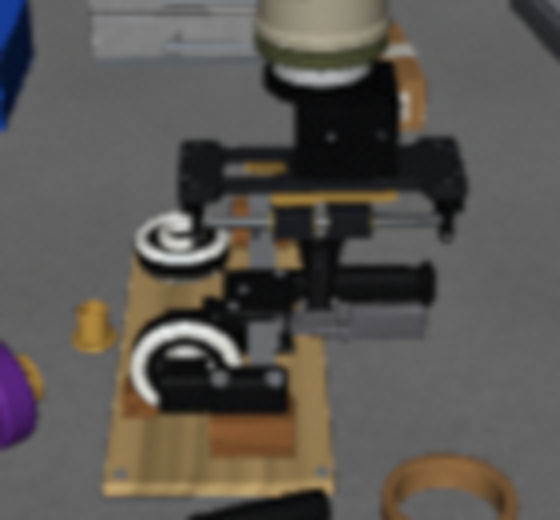

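Run:
```python
from h import *
i=cams.camera_info("wrist")
im=cams.camera("wrist"); cv2.imwrite("pics/r1w.png",im[:,:,::-1])
```

```text
(no output)
```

View pics/r1w.png

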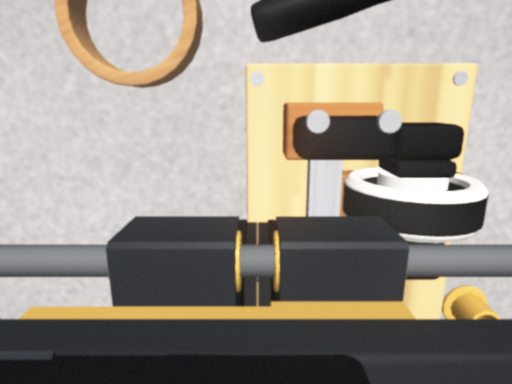

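{"name": "arm_command", "arguments": {
  "increments": [
    {"gripper":0,"dx":0,"dy":0,"dz":0.02,"spin":0},
    {"gripper":0,"dx":0,"dy":0,"dz":0.015,"spin":0},
    {"gripper":0,"dx":0,"dy":0,"dz":0,"spin":0},
    {"gripper":0,"dx":-0.006,"dy":0,"dz":0,"spin":0},
    {"gripper":0,"dx":-0.006,"dy":0,"dz":0,"spin":0},
    {"gripper":0,"dx":-0.004,"dy":0,"dz":0,"spin":0},
    {"gripper":0,"dx":0,"dy":0,"dz":0,"spin":0},
    {"gripper":0,"dx":0,"dy":0,"dz":0,"spin":0}
  ]
}}

```text
time: 28.3
ee_pos: [0.5243, 0.039, 0.0628]
eef_rot: [0.697, 0.717, 0.0, 0.0]
ft_force: [0.1, 0.5, 0.4]
width: 0.0001
```

```bash
python3 look.py s1
```

```text
[0.1 0.5 0.4] [0.5243 0.039  0.0628]
screw [256.27 186.66] [0.577  0.0056 0.077 ] jig 0.0095 0.0173
```

View pics/s1.png

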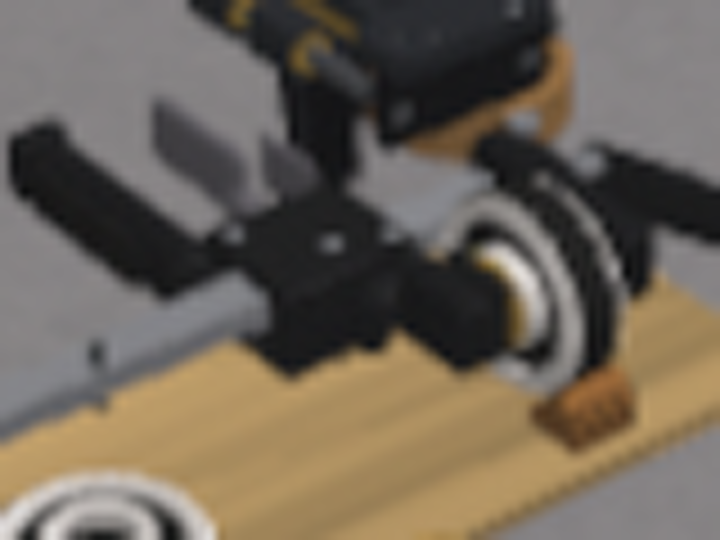

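The fingers are right in front of the lever, at about (290,165). Now I'll pull it in.

{"name": "arm_command", "arguments": {
  "increments": [
    {"gripper":0,"dx":-0.004,"dy":0,"dz":0,"spin":0},
    {"gripper":0,"dx":-0.004,"dy":0,"dz":0,"spin":0},
    {"gripper":0,"dx":-0.004,"dy":0,"dz":0,"spin":0},
    {"gripper":0,"dx":-0.004,"dy":0,"dz":0,"spin":0},
    {"gripper":0,"dx":-0.004,"dy":0,"dz":0,"spin":0},
    {"gripper":0,"dx":-0.004,"dy":0,"dz":0,"spin":0},
    {"gripper":0,"dx":-0.004,"dy":0,"dz":0,"spin":0},
    {"gripper":0,"dx":0,"dy":0,"dz":0,"spin":0}
  ]
}}

```text
time: 29.35
ee_pos: [0.5228, 0.0124, 0.0615]
eef_rot: [0.697, 0.717, -0.001, -0.002]
ft_force: [-3.9, 7.0, -1.0]
width: -0.0
```

```bash
python3 look.py s2
```

```text
[-3.9  7.  -1. ] [0.5228 0.0124 0.0615]
screw [257.07 183.91] [0.5653 0.0172 0.077 ] jig -0.0019 0.0293
```

View pics/s2.png

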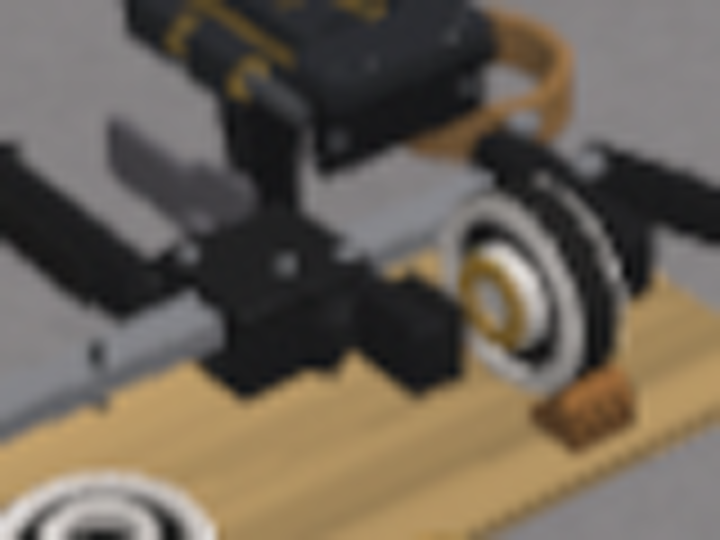

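The head is sliding back, and the bush flange at (493,303) sits against the white hub. Continuing.

{"name": "arm_command", "arguments": {
  "increments": [
    {"gripper":0,"dx":-0.005,"dy":0,"dz":0,"spin":0},
    {"gripper":0,"dx":-0.005,"dy":0,"dz":0,"spin":0},
    {"gripper":0,"dx":-0.005,"dy":0,"dz":0,"spin":0},
    {"gripper":0,"dx":-0.005,"dy":0,"dz":0,"spin":0},
    {"gripper":0,"dx":-0.005,"dy":0,"dz":0,"spin":0},
    {"gripper":0,"dx":-0.005,"dy":0,"dz":0,"spin":0},
    {"gripper":0,"dx":-0.004,"dy":0,"dz":0,"spin":0},
    {"gripper":0,"dx":0,"dy":0,"dz":0,"spin":0}
  ]
}}

```text
time: 30.4
ee_pos: [0.5241, -0.022, 0.0616]
eef_rot: [0.697, 0.717, -0.001, -0.002]
ft_force: [-2.7, 5.2, -2.9]
width: 0.0004
```

{"name": "arm_command", "arguments": {
  "increments": [
    {"gripper":0,"dx":-0.003,"dy":0,"dz":0,"spin":0},
    {"gripper":0,"dx":-0.002,"dy":0,"dz":0,"spin":0},
    {"gripper":0,"dx":-0.001,"dy":0,"dz":0,"spin":0},
    {"gripper":0,"dx":0,"dy":0,"dz":0,"spin":0},
    {"gripper":0,"dx":0,"dy":0,"dz":0,"spin":0},
    {"gripper":0,"dx":0,"dy":0,"dz":0,"spin":0},
    {"gripper":0,"dx":0,"dy":0,"dz":0,"spin":0},
    {"gripper":0,"dx":0,"dy":0,"dz":0,"spin":0}
  ]
}}

```text
time: 31.4
ee_pos: [0.5241, -0.0274, 0.0615]
eef_rot: [0.697, 0.717, -0.001, -0.002]
ft_force: [-5.2, 7.2, -1.9]
width: 0.0007
```

```bash
python3 look.py s3
```

```text
[-5.2  7.2 -1.9] [ 0.5241 -0.0274  0.0615]
screw [257.99 186.96] [0.5819 0.0091 0.077 ] jig 0.0144 0.0207
```

View pics/s3.png

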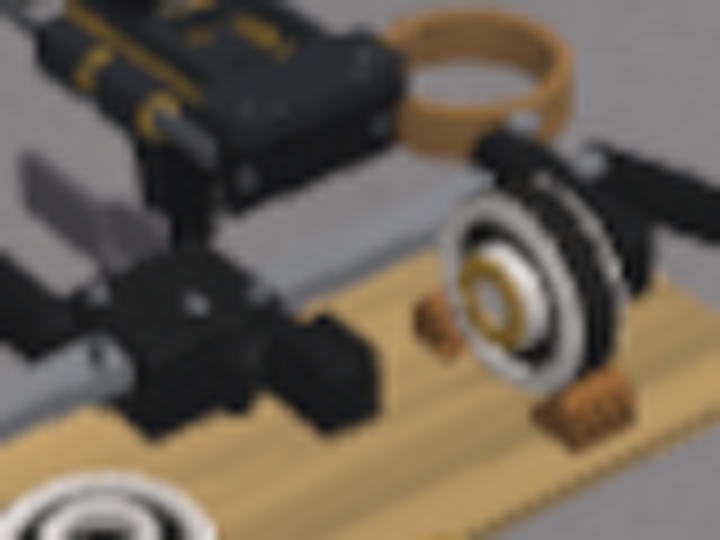

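{"name": "arm_command", "arguments": {
  "increments": [
    {"gripper":0,"dx":-0.002,"dy":0,"dz":0,"spin":0},
    {"gripper":0,"dx":-0.002,"dy":0,"dz":0,"spin":0},
    {"gripper":0,"dx":0,"dy":0,"dz":0,"spin":0},
    {"gripper":0,"dx":0,"dy":0,"dz":0,"spin":0},
    {"gripper":0,"dx":0,"dy":0,"dz":0,"spin":0},
    {"gripper":0,"dx":0,"dy":0,"dz":0,"spin":0},
    {"gripper":0,"dx":0,"dy":0,"dz":0,"spin":0},
    {"gripper":0,"dx":0,"dy":0,"dz":0,"spin":0}
  ]
}}

```text
time: 32.45
ee_pos: [0.5233, -0.0306, 0.0614]
eef_rot: [0.696, 0.718, -0.001, -0.003]
ft_force: [-8.6, 8.9, 2.1]
width: 0.0005
```

{"name": "arm_command", "arguments": {
  "increments": [
    {"gripper":0,"dx":-0.002,"dy":0,"dz":0,"spin":0},
    {"gripper":0,"dx":-0.001,"dy":0,"dz":0,"spin":0},
    {"gripper":0,"dx":0,"dy":0,"dz":0,"spin":0},
    {"gripper":0,"dx":0,"dy":0,"dz":0,"spin":0},
    {"gripper":0,"dx":0,"dy":0,"dz":0,"spin":0},
    {"gripper":0,"dx":0,"dy":0,"dz":0,"spin":0},
    {"gripper":0,"dx":0,"dy":0,"dz":0,"spin":0},
    {"gripper":0,"dx":0,"dy":0,"dz":0,"spin":0}
  ]
}}

```text
time: 33.45
ee_pos: [0.5222, -0.0328, 0.0612]
eef_rot: [0.696, 0.718, -0.002, -0.004]
ft_force: [-15.3, 12.0, 6.8]
width: 0.0003
```

```bash
python3 look.py s4
```

```text
[-15.3  12.    6.8] [ 0.5222 -0.0328  0.0612]
screw [257.99 186.96] [0.5819 0.0091 0.077 ] jig 0.0145 0.0207
```

View pics/s4.png

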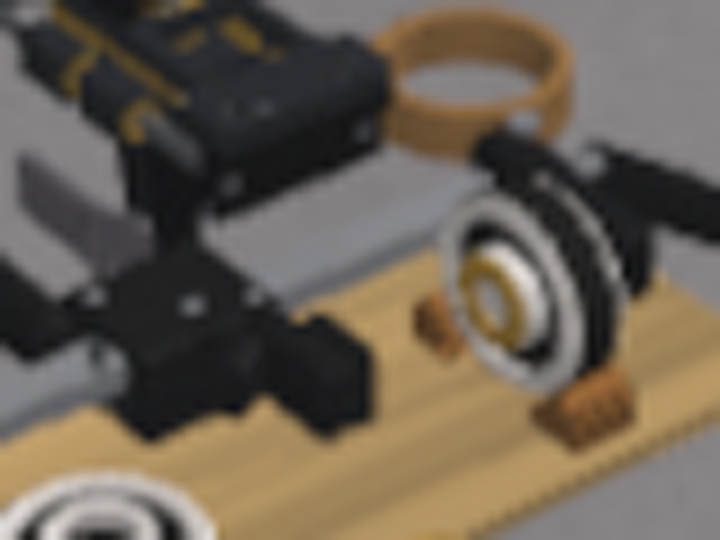

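Run:
```python
from h import *
i=cams.camera_info("scene")
for n,u,z in [("screw start cs",(248.1,190.8),.077),("home",(256.28,186.65),.077),("s3",(220+197/9,160+303/9),.077),("s4",(220+192/9,160+305/9),.077),("pin top",(220+98/9,160+340/9),.07)]:
    P=cast(i,u,z);d=P[:2]-[.568,-.012]; print(n,P.round(4),np.round([d@[1,.028],d@[-.028,1]],4))
im=cams.camera("scene"); cv2.imwrite("pics/s5.png",cv2.resize(im[185:215,215:260,::-1],None,fx=16,fy=16,interpolation=cv2.INTER_CUBIC))
im=cams.camera("side"); cv2.imwrite("pics/s5s.png",cv2.resize(im[150:270,200:340,::-1],None,fx=5,fy=5,interpolation=cv2.INTER_CUBIC))
```

```text
screw start cs [ 0.5805 -0.0298  0.077 ] [ 0.012  -0.0181]
home [0.577  0.0056 0.077 ] [0.0095 0.0174]
s3 [ 0.5818 -0.0551  0.077 ] [ 0.0126 -0.0435]
s4 [ 0.5817 -0.0572  0.077 ] [ 0.0125 -0.0456]
pin top [ 0.5712 -0.0909  0.07  ] [ 0.001 -0.079]
```

View pics/s5.png

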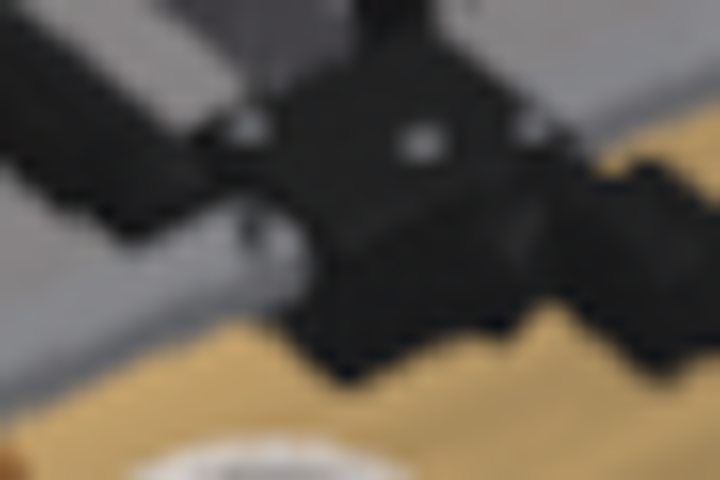

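View pics/s5s.png

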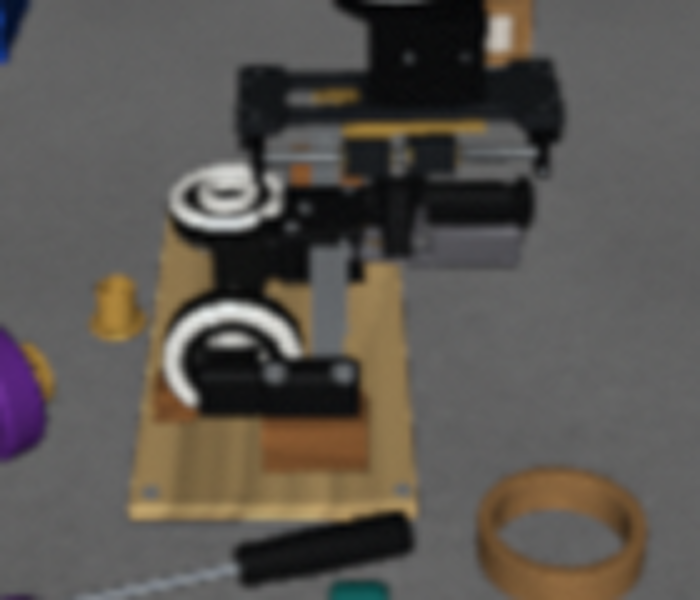

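The head has gone back about 63 mm from the home position. It's now against the pin, with the force rising and the head no longer moving. I'll back the fingers off.

{"name": "arm_command", "arguments": {
  "increments": [
    {"gripper":0,"dx":0.004,"dy":0,"dz":0,"spin":0},
    {"gripper":0,"dx":0.006,"dy":0,"dz":0,"spin":0},
    {"gripper":0,"dx":0.01,"dy":0,"dz":0,"spin":0},
    {"gripper":0,"dx":0.014,"dy":0,"dz":0,"spin":0},
    {"gripper":0,"dx":0,"dy":0,"dz":-0.02,"spin":0},
    {"gripper":0,"dx":0,"dy":0,"dz":-0.04,"spin":0},
    {"gripper":0,"dx":0,"dy":0,"dz":-0.05,"spin":0},
    {"gripper":0,"dx":0,"dy":0,"dz":0,"spin":0}
  ]
}}

```text
time: 34.6
ee_pos: [0.5276, -0.0013, 0.1767]
eef_rot: [0.697, 0.717, 0.003, 0.003]
ft_force: [0.9, 0.1, -0.7]
width: 0.0007
```

```bash
python3 look.py t1
python3 - <<'E'
from h import *
im=cams.camera("scene"); cv2.imwrite("pics/t2.png",cv2.resize(im[160:225,205:305,::-1],None,fx=8,fy=8,interpolation=cv2.INTER_CUBIC))
im=cams.camera("wrist"); cv2.imwrite("pics/t2w.png",im[:,:,::-1])
E
```

```text
[ 0.9  0.1 -0.7] [ 0.5276 -0.0013  0.1767]
screw [258.   186.96] [0.5819 0.0091 0.077 ] jig 0.0145 0.0207
```

View pics/t2.png

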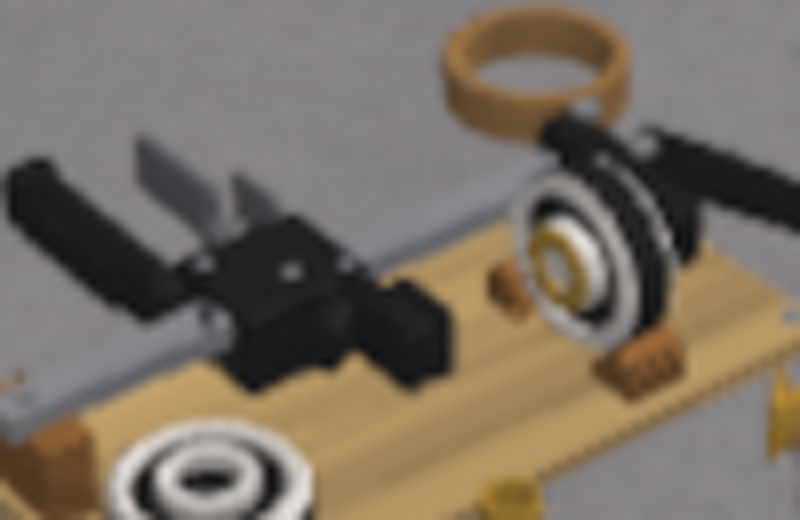

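View pics/t2w.png

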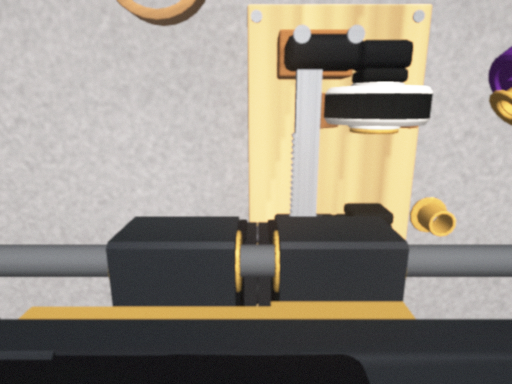

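The lever and trigger have sprung back and the head is still at the pin. The flange is on the hub. I'll take one more view from above to confirm the stop contact.

{"name": "arm_command", "arguments": {
  "increments": [
    {"gripper":0,"dx":-0.01,"dy":0,"dz":-0.03,"spin":0},
    {"gripper":0,"dx":-0.03,"dy":0.01,"dz":-0.03,"spin":0},
    {"gripper":0,"dx":-0.03,"dy":0.01,"dz":-0.03,"spin":0},
    {"gripper":0,"dx":-0.03,"dy":0.01,"dz":0,"spin":0},
    {"gripper":0,"dx":-0.02,"dy":0.01,"dz":0,"spin":0},
    {"gripper":0,"dx":0,"dy":0,"dz":0,"spin":0},
    {"gripper":0,"dx":0,"dy":0,"dz":0,"spin":0},
    {"gripper":0,"dx":0,"dy":0,"dz":0,"spin":0}
  ]
}}

```text
time: 35.75
ee_pos: [0.5684, -0.1197, 0.2623]
eef_rot: [0.697, 0.717, 0.0, -0.0]
ft_force: [-0.2, -0.5, -0.4]
width: 0.0004
```

Run:
```python
from h import *
im=cams.camera("wrist"); cv2.imwrite("pics/u.png",cv2.resize(im[0:240,150:400,::-1],None,fx=2.5,fy=2.5,interpolation=cv2.INTER_CUBIC))
```

```text
(no output)
```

View pics/u.png

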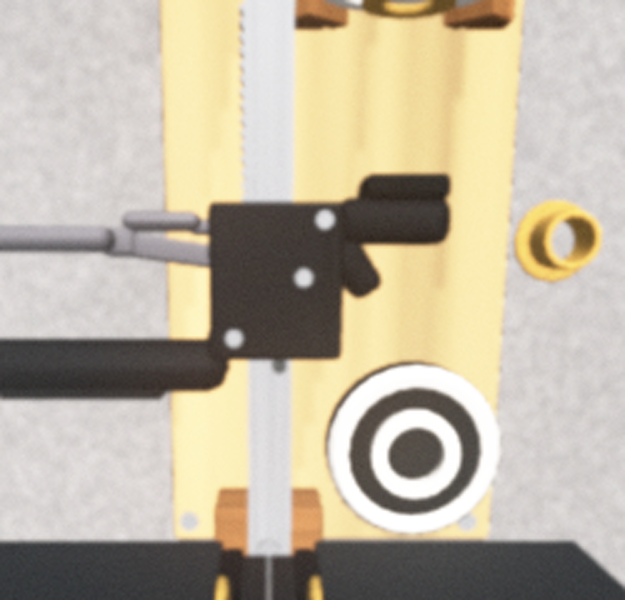

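The top view shows the stop pin at (279,366), touching or within about 1 mm of the housing's rear edge at row 357. The trigger and release lever are square, so both are let go. Handing in.

Run:
```python
from h import *
print(job.close_job())
```

```text
the job is handed in; nothing more can be done
None
```

The bush is pressed home, the clamp head is back at its stop, and the wheel is still standing in its cradle. I handed the job in about 36 s into the 61 s allowed; it reports no verdict.

**Pressing:** I pumped the trigger eight times with the closed fingertips, going in 1–3 mm steps once the bush started to move. Moving it took about 10–12 N. The last pull went firm, rising to 15.8 N at about 2 N/mm, and I stopped there. By the figures given, that is about 33 N at the jaw.

**Release:** I then pulled in the release lever and slid the head back about 63 mm, until it stopped at the pin and the force rose to about 12 N. After that I backed the fingers off.

**Last checks:**
- **Bush:** in the scene view, the flange sits against the hub, with no gap visible at that resolution.
- **Clamp head:** in the top view, the housing's rear edge is within about 1 mm of the stop pin.
- **Trigger and release lever:** both are square to the bar, so both are let go.
- **Robot:** the wrist force read near zero, so it was touching nothing.

**Disagreements:**
- My automatic tracking of the housing screw locked onto the wrong spot in several frames, and I read the position by eye there.
- While the bush was moving, the trigger force read up to 11.8 N, slightly above the 7–11 N stated, probably because of sideways friction.
- At the stop there was also a sideways force of about 15 N on the fingers, probably from the tilted lever.

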